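# Hold the sprung length rod out at its set mark

## Robot

A 7-joint arm with a two-finger parallel gripper is mounted at the origin on the work surface. World frame = base frame: x ahead of the robot, y to its left, z up, the work surface at z = 0. Lengths are in m, angles in rad, forces in N, time in s.
With the tool pointing down it reaches from about 0.425 to 0.95 m from the base axis. Payload 16.7 kg.
Tool frame: the origin (TCP) lies at the very end of the fingers, on their centre line; the grasp point (between the pads) lies 19 mm behind it (arm.grasp_offset is the distance from the TCP to the grasp point, in m); z points along the fingers, y is the direction in which the jaws open and shut (so a half turn about z gives the same grasp; the last joint's range is limited). The gripper opens to 94 mm and grips with 3 to 60 N. Pads are 16 mm wide; open, the fingers measure 119 mm over their backs; the gripper's body (75 mm by 177 mm) begins 78 mm behind the grasp point.
Start: joints at [0.971, 0.426, 0.074, 1.606, -0.034, 1.111, -0.067], TCP at [0.294, -0.608, 0.182] pointing down, gripper open.
Joint ranges: [-2.85, 2.85], [-0.5, 2.14], [-1.23, 1.37], [0.21, 2.46], [-1.02, 4.16], [0.16, 2.05], [-2.73, 2.73]. Speed limits (rad/s): [1.89, 1.89, 2.39, 2.39, 3.01, 3.01, 3.01].

## Interface

Orientations are given as [roll, pitch, yaw] about the fixed x, y, z axes, in that order (R = Rz(yaw) Ry(pitch) Rx(roll)).
In Python, from station import arm gives the robot as it stands.
- The arm moves only by the tool arm_command, never from a script. Its argument "plan" is a list of rows, each a list of 4 numbers: the shift along the tool's x, y, z in m, then the turn about the tool's z in degrees. In form: [[dx, dy, dz, yaw], ...]. A call has exactly 5 rows; each row is the pose to reach, as a shift and turn from the pose commanded when the call began, along the tool's axes at that moment; what a row does not reach only later rows make up. A row lasts 1/8 s, in which the tool goes at most 62.5 mm and 10.7 degrees, less where a joint would pass 70% of its speed; a pose out of reach is approached as far as the arm can. A call with a gripper value outside its range is refused whole. "grip" is the finger opening in m, from 0 to 0.094, set as the call begins (left out, the last holds). The fingers move at their own pace and stop on an object; "squeeze" is the grip in N (left out, the last holds). Time passes only in rows, so rows that repeat a pose let the fingers close, or fill a call up. It gives the time, the measured TCP pose, the force and the opening at its end, in the units of the state.
- arm.get_state(): the state, without advancing time (a new reading comes with each control period).
- arm.get_image(name): name is "scene" or "top"; returns (picture, depth): 480x640x3 uint8, blue, green, red; 480x640 float32, m along the optical axis (not along the pixel's ray), 0 where there is no reading.
- arm.calibration(name): a dict with "camera_matrix" (3x3 intrinsics, pixels), "xyz" and "rotation" of the camera in the world. Camera axes: x right, y up, looking along -z (the intrinsics and any distortion apply to the point x, -y, -z); pixel columns grow to the right and rows downward; lengths in m; the calibration is good to about 2 mm. A picture is of the moment at which its call begins. calibration takes no time and is no camera call.
- arm.job_done(): hands the job in, once; it reports no verdict.
The state is a dict: "t": time; "joint_pos": joint angles; "qd": joint speeds; "effort": joint torques, N m; "tcp_pos": TCP position; "tool_rot": TCP orientation; "wrist_force": force on the tool from outside, world axes, zero at the start; "torque": the same for the moment, N m; "finger_gap": opening from 0.0 (shut) to 1.0 (fully open).
Only numpy, scipy, OpenCV 4.12 (cv2) and the standard library are available. Lean on these libraries where they do the work, as an engineer would, in place of code of your own. Each camera call takes 0.05 s, during which the arm holds its last target. There are 200 camera calls.

## Task

The sprung length rod on the packing bench has to be held out at its set length so that a colleague can square a cardboard sheet against it. First free it: turn the clamp knob a quarter turn anticlockwise (seen from above), until its bar lies along the rod, and leave it so. Then pull the rod out by its upright grip, against its spring, until its pointer stands level with the marker block on the scale, and finish while still holding it there, motionless: do not let go, do not shift the marker, and leave the other things on the bench alone.

Things in the scene. Friction and masses are not known exactly. Their poses are not given: they have to be found in the camera images.
- jig: Jig fixed to the bench: base plate 480x160x12 mm, grey tube 28 mm diameter, grey bridge over the rod at the tube's mouth, white scale rail beside it. Origin on the bench top below the rod's axis, 20 mm past the mouth; x = direction the rod is pulled out, z up. Plate spans x -210..270, y -105..55 mm. Rod axis: y = 0, 50 mm above bench. Place and yaw vary.
- rod: Steel rod, 16 mm diameter, sliding out of the tube along jig x; at its end an upright black round post, 22 mm diameter, 30 to 100 mm above bench. Origin: rod axis at the post's centre line; axes as jig's. Home: jig x = 110 mm; travel 160 mm. A spring pulls it in: 4.5 N at home, 11.5 N at 130 mm out. Blocked (3 mm play) until the knob is turned.
- rod_grip (a point): Point on the grip post's centre line, 82 mm above the bench, 18 mm below its top: grasp here from above. Axes as the jig's.
- pointer (a point): Tip of the pointer, a dark bar 3 mm wide sticking out sideways (jig -y) from the post, just above the scale rail. Tip 70 mm from the rod's axis, 35 mm above the bench; moves with the rod, same jig x as the post. Axes as the jig's.
- mark (a point): Middle of the marker's side that faces the rod, 35 mm above bench, 5.5 mm beyond the pointer's tip in jig -y. Marker: dark steel block on the white rail, 14 mm long (along jig x), 24 wide, top 45 mm above bench; pushing it along takes over 15 N. It stands 70 to 130 mm farther along jig x than the pointer with the rod home. Axes as the jig's.
- knob (a joint): Clamp knob's angle in rad, positive anticlockwise from above: 0 = its bar lies across the rod (locked), 1.57 (end stop) = along the rod (free). Starts between 0 and 0.2; the rod can pass from about 1.1. Friction about 0.08 N m; stays where it is left.
- knob_grip (a point): Point on the knob's vertical axis, 122 mm above bench, at jig x = 15, y = 0 mm: grip here. The knob is an upright black bar 12 mm thick, 44 long, 37 tall, top 134 mm above bench, on a round foot 40 mm diameter with its top 98.5 mm above bench. Axes turn with the knob: y along the bar, x across it.
- tape_roll: Bystander: a roll of packing tape lying flat, 100 mm diameter, 48 mm high. Origin under its centre.
- disc_tile: Bystander: a round glazed tile of 90 mm diameter, 12 mm thick. Origin under its centre.
- spray_can: Bystander: an upright metal can, 56 mm diameter, 110 mm high. Origin under its centre.

How it is judged:
On the way, in this order (a step that is already met when the one before it is completed fails the run):
1. the knob is turned to free while the rod is still home (value of joint knob above 1.2 rad and x of rod in the frame of jig below 0.125 m), for 0.2 s.
2. the rod is pulled out so that its pointer stands beside the marker (x of pointer in the frame of mark between -0.007 and 0.007 m and contact force between the fingers and rod above 3 N), for 0.2 s.
At the end, for the whole second after the job is handed in: The gripper's fingers hold the rod (more than 3 N) with its pointer within 7 mm of the middle of the marker, that is within the marker block's length, at rest (under 10 mm/s); the knob is left free (over 1.2 rad) and the marker is within 4 mm of where it was (all of step 2 and linear speed of rod below 0.01 m/s and value of joint knob above 1.2 rad and distance of mark from where it was at the start of the episode below 0.004 m); the arm keeps its last pose, push and grip.
It fails at once if a bystander is shoved more than 30 mm (distance of any of tape_roll, disc_tile, spray_can from where it was at the start of the episode above 0.03 m).
It also fails if it takes over 45 s, if anything falls off the work surface, if the arm or the gripper's body presses on something with over 40 N, if the wrist force passes 120 N, or if a joint passes its speed limit or range.

## Working session

There is one attempt and no reset: what is moved stays moved. The work goes in short steps, Python scripts to look and compute and a tool call to move; the robot and the scene stay as the last step left them, time stands still between calls to the robot, and variables do not carry over. Pictures are saved under pics/ and viewed, about 8 in all and at most 12, crops included, and the job is handed in when it is done.

Besides the shell and the picture viewer there is one more tool, called after ">>>" by a JSON object that holds its "op" and its "data". arm_command: Moves the arm, as the interface text tells. Its arguments: {"type":"object","properties":{"plan":{"type":"array","items":{"type":"array","items":{"type":"number"}}},"grip":{"type":"number"},"squeeze":{"type":"number"}},"required":["plan"]}

```bash
mkdir -p pics; python3 - <<'E'
from station import arm
import cv2,numpy as np
s=arm.get_state();print(s)
for n in("top","scene"):
    im,d=arm.get_image(n);cv2.imwrite(f"pics/{n}0.png",im);np.save(f"pics/{n}0.npy",d);print(n,arm.calibration(n))
E
```

```text
{'t': 0.0, 'joint_pos': array([ 0.97046468,  0.4267146 ,  0.0738574 ,  1.60658243, -0.03409315,
        1.11079875, -0.06711748]), 'qd': array([-0.00022999,  0.00048002,  0.00039764,  0.00067514,  0.00144832,
        0.00026312,  0.00028059]), 'effort': array([-3.41843963e-05, -9.35824513e+01,  3.66713673e+00, -4.54194760e+01,
       -4.87945438e-02,  1.99239829e-02,  2.21327987e-04]), 'tcp_pos': array([ 0.29387497, -0.60716625,  0.18169829]), 'tool_rot': array([-3.14035299e+00,  9.93285220e-05,  4.50780430e-01]), 'wrist_force': array([-0.21617488,  0.06677551,  0.4285835 ]), 'torque': array([ 0.02005415, -0.00470962,  0.01902536]), 'finger_gap': 0.9993791569034464}
top {'camera_matrix': array([[517.09757028,   0.        , 318.29955196],
       [  0.        , 517.09757028, 245.10096963],
       [  0.        ,   0.        ,   1.        ]]), 'xyz': array([ 0.38948954, -0.07056682,  1.59325812]), 'rotation': array([ 0.09225769,  0.00512673, -1.58266741])}
scene {'camera_matrix': array([[611.74747384,   0.        , 318.13553554],
       [  0.        , 611.74747384, 242.88957216],
       [  0.        ,   0.        ,   1.        ]]), 'xyz': array([ 1.2955731 , -0.2873972 ,  1.46241763]), 'rotation': array([ 0.52103445, -0.00501044,  1.30990894])}
```

View pics/top0.png

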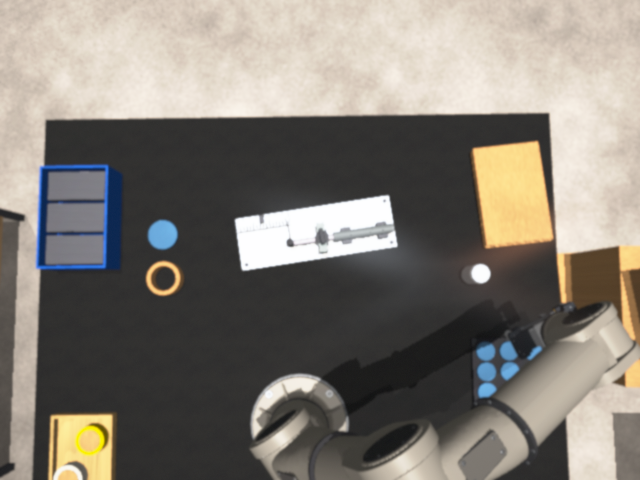

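View pics/scene0.png

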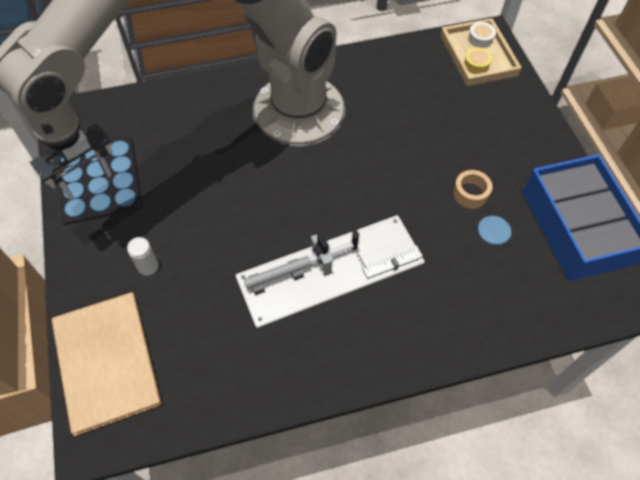

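```bash
cat >h.py <<'E'
from station import arm
import cv2,numpy as np
from scipy.spatial.transform import Rotation as R
def cam(n):
    c=arm.calibration(n);return c["camera_matrix"],c["xyz"],R.from_euler("xyz",c["rotation"]).as_matrix()
def ray(n,uv,z):
    K,p,r=cam(n);q=np.linalg.inv(K)@[uv[0],uv[1],1];d=r@[q[0],-q[1],-1]
    return p+d*(z-p[2])/d[2]
def proj(n,P):
    K,p,r=cam(n);c=r.T@(np.asarray(P)-p);q=K@[c[0],-c[1],-c[2]];return q[:2]/q[2]
def plate(n,im):
    g=im.min(axis=2);m=(g>135).astype(np.uint8)
    k=int(0)
    roi=np.zeros_like(m);u=proj(n,[.59,-.07,.012]).astype(int);roi[u[1]-75:u[1]+75,u[0]-115:u[0]+115]=1
    m=cv2.morphologyEx(m*roi,cv2.MORPH_CLOSE,np.ones((9,9)))
    c=max(cv2.findContours(m,0,2)[0],key=cv2.contourArea)
    P=np.array([ray(n,q,.012)[:2] for q in cv2.convexHull(c)[:,0]])
    (x,y),wh,a=cv2.minAreaRect((P*1000).astype(np.float32))
    b=cv2.boxPoints(((x,y),wh,a));e=[b[1]-b[0],b[2]-b[1]];e=max(e,key=np.linalg.norm);e=e/np.linalg.norm(e)
    if e[1]<0:e=-e
    return np.array([x,y])/1000,wh,np.arctan2(e[1],e[0])
def jig(c,yaw):
    r=np.array([[np.cos(yaw),-np.sin(yaw)],[np.sin(yaw),np.cos(yaw)]])
    return c-r@[.03,-.025],r
E
python3 - <<'E'
from h import *
for n in("top","scene"):
    im=cv2.imread(f"pics/{n}0.png");c,wh,y=plate(n,im);o,r=jig(c,y);print(n,c,wh,y,np.degrees(y),"jig",o)
    f=lambda x,yy,z:proj(n,[*(o+r@[x,yy]),z])
    u=f(.07,-.02,.05).astype(int);x0,y0=u[0]-110,u[1]-75
    cr=cv2.resize(im[y0:y0+150,x0:x0+220],None,fx=3.6,fy=3.6,interpolation=2)
    for P in[(.015,0,.134),(.11,0,.1),(.11,-.07,.035)]+[(a,b,.012)for a in(-.21,.27)for b in(-.105,.055)]:
        q=((f(*P)-[x0,y0])*3.6).astype(int);cv2.circle(cr,tuple(map(int,q)),3,(0,0,255),1)
    print(n,x0,y0);cv2.imwrite(f"pics/{n}c.png",cr)
a=cv2.imread("pics/topc.png");print(a.shape)
E
```

```text
top [ 0.57573291 -0.05599509] (166.69351196289062, 484.6669006347656) 1.7124057 98.11361 jig [ 0.55521725 -0.0892232 ]
top 192 159
scene [ 0.56175806 -0.05475809] (193.85919189453125, 487.1833801269531) 1.7114023 98.05612 jig [ 0.54120907 -0.0879656 ]
scene 232 174
(540, 792, 3)
```

View pics/topc.png

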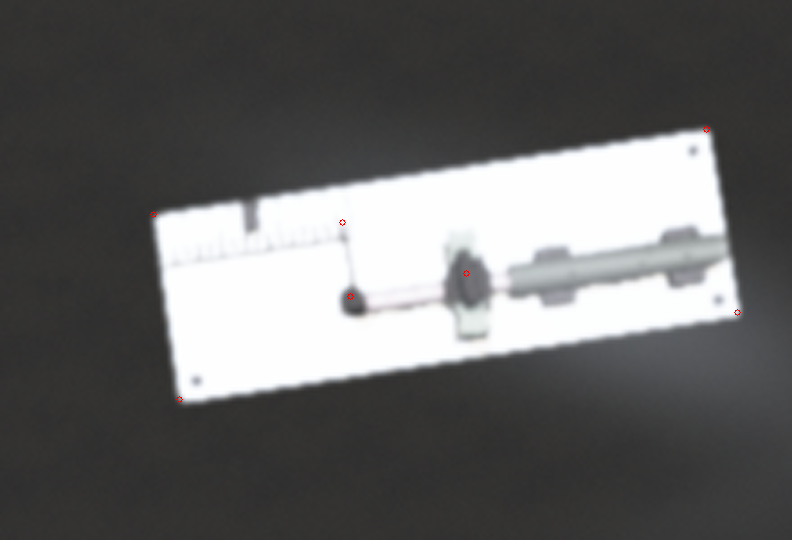

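View pics/scenec.png

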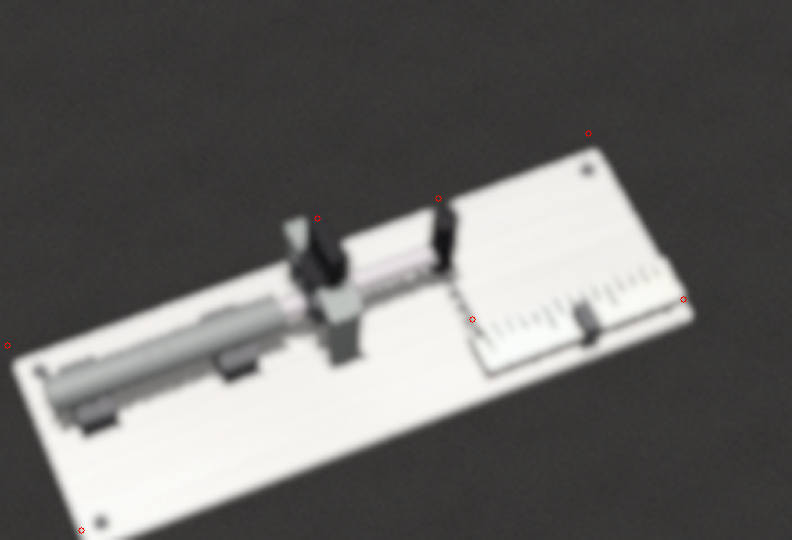

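```bash
python3 - <<'E'
from h import *
top=lambda x,y,z:ray("top",(192+x/3.6,159+y/3.6),z)
sc=lambda x,y,z:ray("scene",(232+x/3.6,174+y/3.6),z)
print("post",top(354,299,.1),sc(446,208,.1))
print("knob",top(467,276,.134),sc(326,240,.134))
print("mark",top(251,217,.045),sc(587,312,.045))
o,_=jig(np.array([.5757-.003,-.056]),1.7124)
for nm,C in dict(top=[(154,213),(708,129),(739,315),(180,403)]).items():
    W=np.array([top(*c,.012) for c in C]);print(W[:,:2]);print(W.mean(0))
S=np.array([sc(*c,.012) for c in[(597,149),(12,363),(693,319)]]);print(S[:,:2])
E
```

```text
post [0.53760787 0.01651048 0.1       ] [0.53471749 0.02423107 0.1       ]
knob [ 0.55135632 -0.07472372  0.134     ] [ 0.5572697  -0.07192285  0.134     ]
mark [0.61331382 0.10574061 0.045     ] [0.61510127 0.11097442 0.045     ]
[[ 0.62259652  0.19275189]
 [ 0.68950501 -0.28394749]
 [ 0.52857466 -0.30642579]
 [ 0.45936437  0.17014823]]
[ 0.57501014 -0.05686829  0.012     ]
[[ 0.46423554  0.173725  ]
 [ 0.53150071 -0.30318892]
 [ 0.62510267  0.19490449]]
```

>>> {"op": "arm_command", "data": {"plan": [[0.046,-0.037,0,0],[0.092,-0.074,0,3],[0.139,-0.11,0,6],[0.186,-0.147,0,9],[0.232,-0.184,0,12]], "grip": 0.07}}

```text
t: 0.72
tcp_pos: [0.4232, -0.3389, 0.1823]
tool_rot: [-3.141, 0.0, 0.24]
wrist_force: [1.8, -0.4, 0.1]
finger_gap: 0.74
```

>>> {"op": "arm_command", "data": {"plan": [[0.038,-0.045,0,0],[0.075,-0.09,0,0],[0.113,-0.135,0,0],[0.15,-0.18,0,0],[0.188,-0.226,0,0]]}}

```text
t: 1.35
tcp_pos: [0.5517, -0.0748, 0.1823]
tool_rot: [3.142, 0.0, 0.241]
wrist_force: [0.7, -1.7, -1.3]
finger_gap: 0.747
```

```bash
python3 - <<'E'
from h import *
s=arm.get_state();print(s['tcp_pos'],s['tool_rot'],s['joint_pos'])
o=[]
for n in("top","scene"):
    im,d=arm.get_image(n);cv2.imwrite(f"pics/{n}1.png",im);u=proj(n,[.55,-.05,.1]).astype(int)
    x0,y0=u-[50,50];print(n,x0,y0);o.append(cv2.resize(im[y0:y0+100,x0:x0+100],(400,400),interpolation=2))
cv2.imwrite("pics/c1.png",np.hstack(o))
E
```

```text
[ 0.55169565 -0.07480332  0.18233806] [3.14156910e+00 9.09631401e-05 2.40987225e-01] [ 0.19192161  0.24372428 -0.20311073  1.86263709  0.05649826  1.0408308
 -1.36373901]
top 263 187
scene 279 193
```

View pics/c1.png

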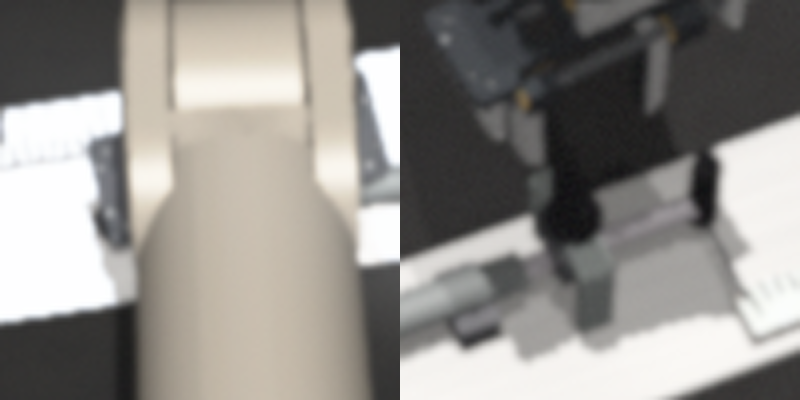

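>>> {"op": "arm_command", "data": {"plan": [[0.001,-0.001,0.02,0],[0.001,-0.001,0.04,0],[0.001,-0.001,0.06,0],[0.001,-0.001,0.073,0],[0.001,-0.001,0.078,0]]}}

```text
t: 2.08
tcp_pos: [0.5516, -0.0754, 0.1037]
tool_rot: [-3.141, 0.001, 0.241]
wrist_force: [0.2, -0.8, 0.6]
finger_gap: 0.746
```

>>> {"op": "arm_command", "data": {"plan": [[0,0,0,0],[0,0,0,0],[0,0,0,0],[0,0,0,0],[0,0,0,0]], "grip": 0.0, "squeeze": 25}}

```text
t: 2.7
tcp_pos: [0.5521, -0.0753, 0.1045]
tool_rot: [3.142, -0.0, 0.241]
wrist_force: [0.2, -0.6, 0.3]
finger_gap: 0.248
```

>>> {"op": "arm_command", "data": {"plan": [[0,0,0,0],[0,0,0,0],[0,0,0,0],[0,0,0,0],[0,0,0,0]]}}

```text
t: 3.32
tcp_pos: [0.5517, -0.0742, 0.1044]
tool_rot: [-3.14, 0.0, 0.242]
wrist_force: [-2.6, 5.5, 3.1]
finger_gap: 0.127
```

```bash
python3 -c "
from station import arm
s=arm.get_state();print(s)"
```

```text
{'t': 3.325, 'joint_pos': array([ 0.18447751,  0.32944989, -0.19984068,  1.93725265,  0.08175659,
        0.88318976, -1.38570793]), 'qd': array([ 0.00025002, -0.0010416 , -0.00049642,  0.00074403, -0.00188268,
        0.00141037,  0.00190468]), 'effort': array([ 2.74363093e+00, -7.57733846e+01,  1.57367248e+00, -3.97002518e+01,
        1.57750010e+00, -8.78112484e-01,  6.87136408e-02]), 'tcp_pos': array([ 0.55174392, -0.07415215,  0.10444527]), 'tool_rot': array([-3.14037698e+00,  2.74101719e-04,  2.41960785e-01]), 'wrist_force': array([-2.64743154,  5.53022243,  3.09906312]), 'torque': array([ 1.34295018,  0.69879468, -0.0729564 ]), 'finger_gap': 0.12726702051524563}
```

>>> {"op": "arm_command", "data": {"plan": [[0,-0.001,0,-8],[0,-0.001,0,-16],[0,-0.001,0,-24],[0,-0.001,0,-32],[0,-0.001,0,-40]], "squeeze": 40}}

```text
t: 3.95
tcp_pos: [0.5511, -0.0753, 0.1044]
tool_rot: [-3.141, 0.001, 0.941]
wrist_force: [-3.2, -4.6, 3.8]
finger_gap: 0.175
```

>>> {"op": "arm_command", "data": {"plan": [[0,0,0,-8],[0,0,0,-16],[0,0,0,-24],[0,0,0,-32],[0,0,0,-39]]}}

```text
t: 4.58
tcp_pos: [0.5525, -0.0766, 0.1047]
tool_rot: [3.14, 0.001, 1.618]
wrist_force: [6.9, -8.2, -1.9]
finger_gap: 0.244
```

>>> {"op": "arm_command", "data": {"plan": [[0,0,0,-2],[0,0,0,-3],[0,0,0,-3],[0,0,0,-3],[0,0,0,-3]]}}

```text
t: 5.2
tcp_pos: [0.5523, -0.0747, 0.1048]
tool_rot: [3.141, 0.001, 1.673]
wrist_force: [2.3, -5.0, 5.0]
finger_gap: 0.12
```

```bash
python3 -c "
from station import arm
s=arm.get_state();print(s)"
```

```text
{'t': 5.2, 'joint_pos': array([ 0.40958527,  0.35840089, -0.47493711,  1.92374951,  0.20623553,
        0.90573119, -0.06568923]), 'qd': array([-0.00263085,  0.00106053, -0.00063046,  0.0017698 , -0.00026576,
       -0.00200657, -0.00128101]), 'effort': array([ -2.63833612, -73.56957436,  -8.4963727 , -35.61589122,
        -1.41212359,   0.29468799,   0.08090587]), 'tcp_pos': array([ 0.5522556 , -0.07468425,  0.10478749]), 'tool_rot': array([3.14067391e+00, 7.98376328e-04, 1.67251427e+00]), 'wrist_force': array([ 2.33253078, -5.04159135,  5.03665864]), 'torque': array([-1.14304461, -0.37546224, -0.04656372]), 'finger_gap': 0.11957789170286996}
```

>>> {"op": "arm_command", "data": {"plan": [[0,0,0,0],[0,0,0,0],[0,0,0,0],[0,0,0,0],[0,0,0,0]], "grip": 0.06}}

```text
t: 5.82
tcp_pos: [0.5517, -0.0742, 0.1044]
tool_rot: [-3.142, -0.0, 1.672]
wrist_force: [-0.1, -0.6, -0.4]
finger_gap: 0.614
```

>>> {"op": "arm_command", "data": {"plan": [[0,0,-0.015,0],[0,0,-0.03,0],[0,0,-0.045,0],[0,0,-0.055,0],[0,0,-0.055,0]]}}

```text
t: 6.45
tcp_pos: [0.5522, -0.0744, 0.1603]
tool_rot: [3.14, 0.0, 1.672]
wrist_force: [-0.6, 0.7, -0.2]
finger_gap: 0.64
```

```bash
python3 - <<'E'
from h import *
s=arm.get_state();print(s['tcp_pos'],s['tool_rot'],s['finger_gap'])
ps=s['tool_rot'][2];t=np.array([.538,.0205])-s['tcp_pos'][:2]
print("tool dx,dy",t@[np.cos(ps),np.sin(ps)],t@[np.sin(ps),-np.cos(ps)])
n="scene";im,d=arm.get_image(n);u=proj(n,[.56,.02,.07]).astype(int);x0,y0=u-[90,65];print(x0,y0)
cv2.imwrite("pics/c2.png",cv2.resize(im[y0:y0+130,x0:x0+180],None,fx=4,fy=4,interpolation=2))
E
```

```text
[ 0.55223974 -0.07438124  0.1603447 ] [3.14014469e+00 4.63197103e-04 1.67235459e+00] 0.6395217413973858
tool dx,dy 0.09583603239867194 -0.004546947324291485
266 181
```

View pics/c2.png

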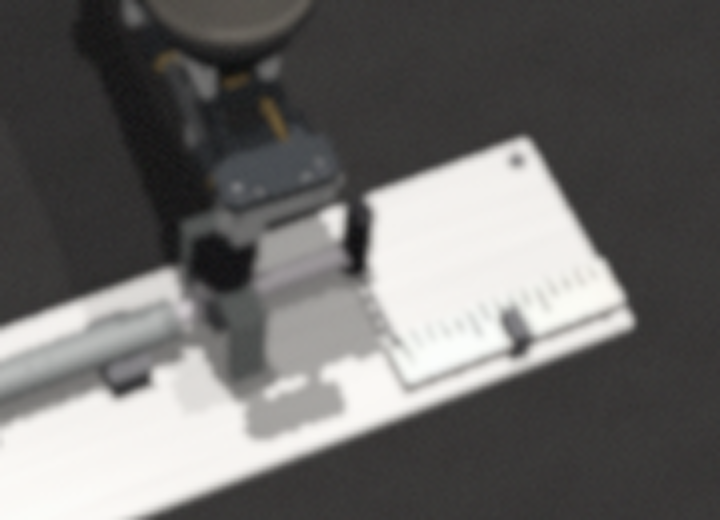

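>>> {"op": "arm_command", "data": {"plan": [[0.03,-0.002,0,0],[0.06,-0.003,0,-1],[0.096,-0.0045,0,-2.3],[0.096,-0.0045,0.025,-2.3],[0.096,-0.0045,0.05,-2.3]]}}

```text
t: 7.12
tcp_pos: [0.5373, 0.0212, 0.1084]
tool_rot: [-3.141, -0.0, 1.714]
wrist_force: [0.3, -0.1, -0.3]
finger_gap: 0.635
```

```bash
python3 - <<'E'
from h import *
s=arm.get_state();print(s['tcp_pos'],s['tool_rot'],s['finger_gap'])
n="scene";im,d=arm.get_image(n);u=proj(n,[.56,.05,.07]).astype(int);x0,y0=u-[80,65];print(x0,y0)
cr=cv2.resize(im[y0:y0+130,x0:x0+160],None,fx=4.5,fy=4.5,interpolation=2)
cv2.imwrite("pics/c3.png",cr)
e=np.array([np.cos(1.712),np.sin(1.712)])
a=ray(n,(266+395/4,181+345/4),.035)[:2];b=ray(n,(266+516/4,181+318/4),.045)[:2];print("scene dx",(b-a)@e,a,b)
t=lambda x,y,z:ray("top",(192+x/3.6,159+y/3.6),z)[:2]
a=t(345,238,.035);b=t(251,217,.045);p=t(354,299,.1);print("top dx",(b-a)@e,(b-p)@e,a,b)
E
```

```text
[0.53728771 0.02116104 0.10842295] [-3.14144733e+00 -3.53334134e-06  1.71354788e+00] 0.6346970494328511
287 178
scene dx 0.07897527078386814 [0.60859017 0.03036909] [0.6145916  0.11099138]
top dx 0.07496669128129518 0.07768757884287851 [0.59587701 0.02754166] [0.61331382 0.10574061]
```

View pics/c3.png

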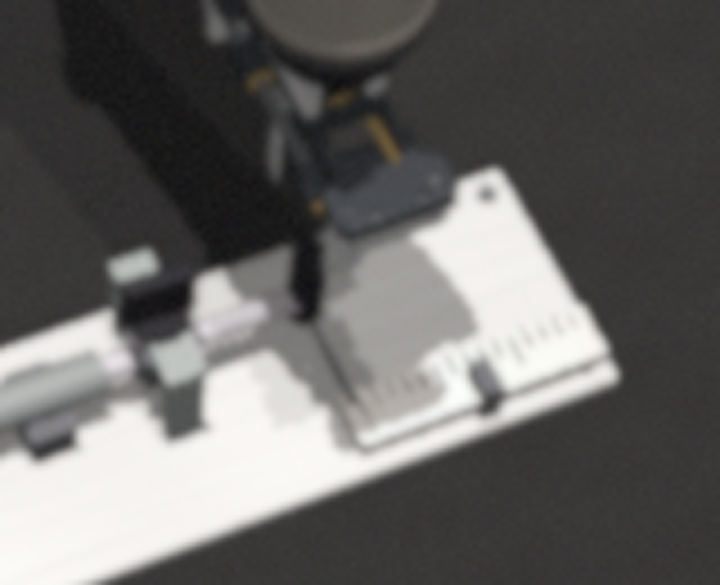

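>>> {"op": "arm_command", "data": {"plan": [[0,0,0.015,0],[0,0,0.03,0],[0,0,0.045,0],[0,0,0.045,0],[0,0,0.045,0]]}}

```text
t: 7.8
tcp_pos: [0.5378, 0.0209, 0.0647]
tool_rot: [3.141, -0.0, 1.713]
wrist_force: [-0.4, 0.3, 0.1]
finger_gap: 0.637
```

>>> {"op": "arm_command", "data": {"plan": [[0,0,0,0],[0,0,0,0],[0,0,0,0],[0,0,0,0],[0,0,0,0]], "grip": 0.0, "squeeze": 50}}

```text
t: 8.43
tcp_pos: [0.5388, 0.021, 0.0646]
tool_rot: [3.139, -0.0, 1.713]
wrist_force: [8.2, 0.9, -5.7]
finger_gap: 0.217
```

>>> {"op": "arm_command", "data": {"plan": [[0,0,0,0],[0,0,0,0],[0,0,0,0],[0,0,0,0],[0,0,0,0]]}}

```text
t: 9.05
tcp_pos: [0.5388, 0.0209, 0.0646]
tool_rot: [3.139, -0.0, 1.713]
wrist_force: [7.5, 0.2, -6.7]
finger_gap: 0.221
```

>>> {"op": "arm_command", "data": {"plan": [[0.01,0.0012,0,0],[0.024,0.0012,0,0],[0.038,0.0012,0,0],[0.05,0.0012,0,0],[0.06,0.0012,0,0]]}}

```text
t: 9.68
tcp_pos: [0.5306, 0.0791, 0.0645]
tool_rot: [3.142, 0.002, 1.712]
wrist_force: [2.2, -7.8, 2.1]
finger_gap: 0.221
```

>>> {"op": "arm_command", "data": {"plan": [[0.004,0,0,0],[0.009,0,0,0],[0.014,0,0,0],[0.017,0,0,0],[0.017,0,0,0]]}}

```text
t: 10.3
tcp_pos: [0.5282, 0.0957, 0.0645]
tool_rot: [3.141, 0.002, 1.712]
wrist_force: [2.2, -7.9, 3.7]
finger_gap: 0.222
```

```bash
python3 - <<'E'
from h import *
s=arm.get_state();print(s['tcp_pos'],s['tool_rot'],s['finger_gap'],s['wrist_force'])
o=[]
for n in("scene","top"):
    im,d=arm.get_image(n);u=proj(n,[.6,.1,.04]).astype(int);x0,y0=u-[32,40];print(n,x0,y0)
    o.append(cv2.resize(im[y0:y0+80,x0:x0+64],None,fx=6.25,fy=6.25,interpolation=2))
cv2.imwrite("pics/c4.png",np.hstack(o))
E
```

```text
[0.52822691 0.09574274 0.06454652] [3.14145952e+00 1.65747519e-03 1.71176244e+00] 0.22197592625079884 [ 2.16810298 -7.94652248  3.72273914]
scene 357 217
top 231 183
```

View pics/c4.png

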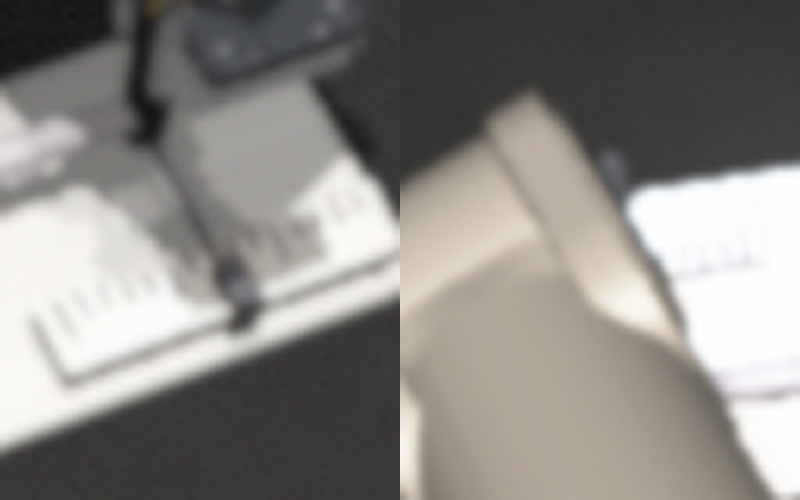

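```bash
python3 - <<'E'
from h import *
e=np.array([np.cos(1.712),np.sin(1.712)]);nn=np.array([-e[1],e[0]]);n="scene"
s=arm.get_state()['tcp_pos'][:2]
im,_=arm.get_image(n);x0,y0=357,217
for q in[(165,165),(190,207),(212,243)]:
    P=ray(n,(x0+q[0]/6.25,y0+q[1]/6.25),.0365)[:2]-s;print("pointer",P@e,P@nn)
c=cv2.resize(im[y0+28:y0+60,x0+20:x0+52],None,fx=18,fy=18,interpolation=2)
g=lambda x,y,z:tuple(int(v) for v in (proj(n,[*(s+off+e*x+nn*y),z])-[x0+20,y0+28]+.5)*18)
off=0*s
P=ray(n,(x0+190/6.25,y0+207/6.25),.0365)[:2]-s;off=e*(P@e)
for x in(-.007,0,.007):
    cv2.line(c,g(x,-.0755,.045),g(x,-.0995,.045),(0,0,255) if x else (0,255,0),1)
cv2.line(c,g(0,-.02,.035),g(0,-.07,.035),(255,200,0),1)
cv2.imwrite("pics/c5.png",c)
E
```

```text
pointer 0.0006969122715086081 -0.02512681307337019
pointer 0.0014391903753562274 -0.04789215220593791
pointer 0.002292073219178136 -0.06727529968527943
```

View pics/c5.png

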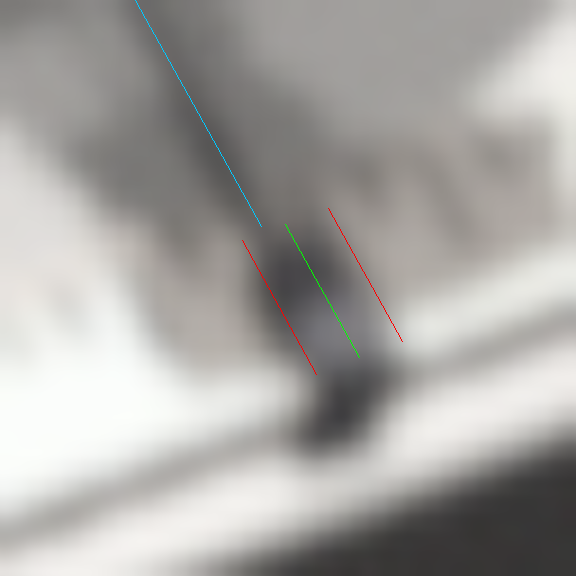

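>>> {"op": "arm_command", "data": {"plan": [[-0.001,0,0,0],[-0.002,0,0,0],[-0.002,0,0,0],[-0.002,0,0,0],[-0.002,0,0,0]]}}

```text
t: 11.08
tcp_pos: [0.5285, 0.0934, 0.0645]
tool_rot: [3.142, 0.002, 1.711]
wrist_force: [1.7, -9.4, 3.1]
finger_gap: 0.221
```

>>> {"op": "arm_command", "data": {"plan": [[0,0,0,0],[0,0,0,0],[0,0,0,0],[0,0,0,0],[0,0,0,0]]}}

```text
t: 11.7
tcp_pos: [0.5285, 0.0934, 0.0645]
tool_rot: [3.142, 0.002, 1.711]
wrist_force: [2.0, -8.6, 3.9]
finger_gap: 0.222
```

```bash
python3 - <<'E'
from h import *
s=arm.get_state();print(s['t'],s['tcp_pos'],s['finger_gap'],s['wrist_force'],abs(s['qd']).max())
a,_=arm.get_image("scene");x0,y0=310,180
cv2.imwrite("pics/c6.png",cv2.resize(a[y0:y0+100,x0:x0+130],None,fx=6,fy=6,interpolation=2))
E
```

```text
11.7 [0.52851314 0.09342817 0.0645231 ] 0.22165743810807756 [ 2.00459862 -8.64140045  3.86568496] 0.0018191803916748032
```

View pics/c6.png

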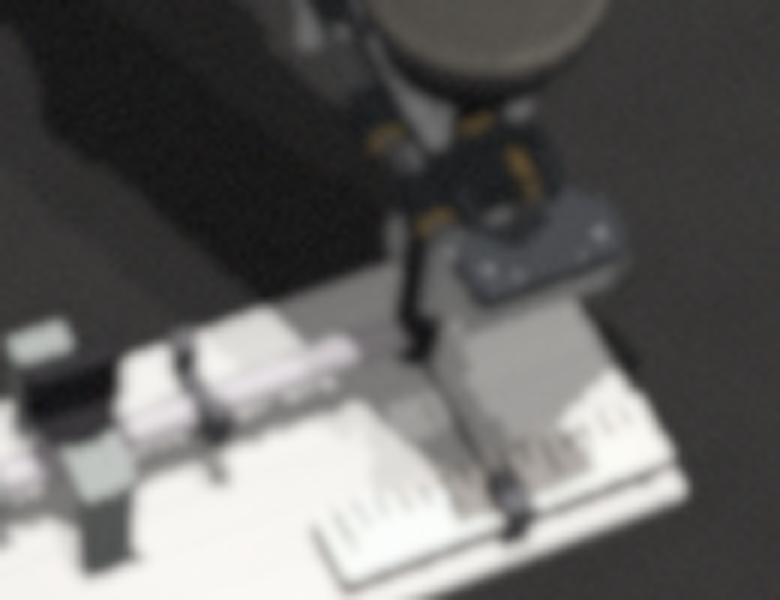

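```bash
python3 -c "
from station import arm
print(arm.job_done());s=arm.get_state();print(s['t'],s['tcp_pos'],s['wrist_force'],s['finger_gap'])"
```

```text
the job is handed in; nothing more can be done
None
the job is handed in; nothing more can be done
```

I turned the clamp knob free, pulled the rod out to the marker and handed the job in at about 11.7 s, still holding the rod. No verdict is reported, so the final state rests on my last checks.

- **Knob:** I estimated it at about 1.53 rad from the tool's yaw when I let go. The later pictures show its bar lying along the rod.
- **Rod:** I gripped the post with 50 N across the rod and pulled it out about 75 mm. The fingers stayed closed on the post without slipping (opening 0.22). The wrist felt a spring pull of about 8.6 N, and the arm was at rest.
- **Pointer against marker:** In the last picture the line of the pointer runs onto the middle of the marker, within about 1–2 mm.
    - My marker measurements disagreed slightly: 75, 77.7 and 79 mm beyond the pointer's home position.
    - I first pulled out 77 mm, and a close look then suggested the pointer was about 2 mm past the middle, so I eased it back by that much.
- **Marker and bystanders:** The marker looked undisturbed, and I steered clear of the tape roll, tile and can. I didn't measure any of these again at the end.

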